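# Unload the deadweight tester and put its masses away

### The job

The calibration is finished: unload the deadweight tester. Lift its four stacked masses off one at a time, top one first, and before you take the next put each away in its own box, the one whose recess fits it and is lined in the colour of its ring, pin up and flat on the felt. Do not tip a mass over, and leave the pressure meter where it lies.

Things in the scene. Friction and masses are not known exactly. Their poses are not given: they have to be found in the camera images.
- mass_red: Steel mass with a red paint ring on its top and round its side: a disc of 34 mm diameter, 20 mm high, about 0.11 kg, with a centring pin on its top (12 mm wide, 5 mm high) and a hole for such a pin in its underside (15 mm wide, 13 mm deep). At the start it is the top one of the stack. Origin at the centre of its underside, z up along its axis.
- mass_yellow: Steel mass with a yellow paint ring on its top and round its side: a disc of 44 mm diameter, 20 mm high, about 0.21 kg, with a centring pin on its top (12 mm wide, 5 mm high) and a hole for such a pin in its underside (15 mm wide, 13 mm deep). At the start it is second from the top. Origin at the centre of its underside, z up along its axis.
- mass_green: Steel mass with a green paint ring on its top and round its side: a disc of 54 mm diameter, 20 mm high, about 0.33 kg, with a centring pin on its top (12 mm wide, 5 mm high) and a hole for such a pin in its underside (15 mm wide, 13 mm deep). At the start it is third from the top. Origin at the centre of its underside, z up along its axis.
- mass_blue: Steel mass with a blue paint ring on its top and round its side: a disc of 64 mm diameter, 20 mm high, about 0.48 kg, with a centring pin on its top (12 mm wide, 5 mm high) and a hole for such a pin in its underside (15 mm wide, 13 mm deep). At the start it is the bottom one, on the tester's carrier plate. Origin at the centre of its underside, z up along its axis.
- box_red: Low open wooden box, 104 x 104 mm, 16 mm high, fixed to the bench, with a round recess in its middle lined with red felt: the place of the 34 mm mass. The recess floor is 8 mm above the bench, 40 mm wide, and its wall slopes out to 50 mm at the box's top (8 mm deep), so a seated mass stands 12 mm proud. Origin at the centre of its underside on the bench, z up; the recess is over the origin.
- box_yellow: Low open wooden box, 104 x 104 mm, 16 mm high, fixed to the bench, with a round recess in its middle lined with yellow felt: the place of the 44 mm mass. The recess floor is 8 mm above the bench, 50 mm wide, and its wall slopes out to 60 mm at the box's top (8 mm deep), so a seated mass stands 12 mm proud. Origin at the centre of its underside on the bench, z up; the recess is over the origin.
- box_green: Low open wooden box, 104 x 104 mm, 16 mm high, fixed to the bench, with a round recess in its middle lined with green felt: the place of the 54 mm mass. The recess floor is 8 mm above the bench, 60 mm wide, and its wall slopes out to 70 mm at the box's top (8 mm deep), so a seated mass stands 12 mm proud. Origin at the centre of its underside on the bench, z up; the recess is over the origin.
- box_blue: Low open wooden box, 104 x 104 mm, 16 mm high, fixed to the bench, with a round recess in its middle lined with blue felt: the place of the 64 mm mass. The recess floor is 8 mm above the bench, 70 mm wide, and its wall slopes out to 80 mm at the box's top (8 mm deep), so a seated mass stands 12 mm proud. Origin at the centre of its underside on the bench, z up; the recess is over the origin.
- tester: Deadweight tester, fixed: grey housing 110 x 110 x 26 mm (port and knob stick out 15 mm at its -x side) with a round carrier plate, 52 mm wide, its top 40 mm above the bench. The masses stand on it, largest lowest, each centred by a pin (12 mm wide, 5 mm high) of what is under it, so they lift off straight up. Origin on the bench under the middle of the stack; z up.
- pressure_meter: Teal hand-held pressure meter, 210 x 56 x 31 mm, lying loose on the bench behind the work, to be left alone. Origin at the centre of its underside, x along its length.

How it is judged:
By the outcome, as a careful person would: the job done as asked, in the order asked, and still so for the second after the job is handed in, with the robot touching nothing.
It also fails if it takes over 99 s, if anything falls off the work surface, if the arm or the gripper's body presses on something with over 40 N, if the wrist force passes 120 N, or if a joint passes its speed limit or range.

### The arm

A 7-joint arm with a two-finger parallel gripper is mounted at the origin on a cart in front of the work surface, level with it; the furniture and walls round the work are solid. World frame = base frame: x ahead of the robot, y to its left, z up, the work surface at z = 0. Lengths are in m, angles in rad, forces in N, time in s.
With the tool pointing down it reaches from about 0.4 to 0.875 m from the base axis. Payload 4.4 kg.
Tool frame: the origin (TCP) lies on the centre line of the jaws, within the pads' length; the fingertips stand 25 mm ahead of it and the grasp point (between the pads) lies 6 mm ahead of it; z points along the fingers, y is the line along which they close (so a half turn about z gives the same grasp; the last joint's range is limited). The gripper opens to 85 mm and grips with 20 to 120 N. Pads are 22 mm wide; open, the fingers measure 114 mm over their backs; the gripper's body (76 mm by 85 mm) begins 54 mm behind the grasp point. The pads swing forward as they close: fully open they stand 13 mm farther back than shut.
Start: joints at [1.118, 0.628, 0.038, 1.517, -0.027, 0.996, -0.02], TCP at [0.245, -0.602, 0.256] pointing down, gripper open.
Joint ranges: [-3.06, 3.06], [-0.37, 2.12], [-1.25, 1.32], [0.18, 2.47], [-1.1, 4.24], [0.23, 1.98], [-2.94, 2.94]. Speed limits (rad/s): [2.57, 2.57, 3.14, 3.14, 3.14, 3.14, 3.14].

### API

Orientations are given as a rotation vector (axis times angle).
In Python, from workcell import manip gives the robot as it stands. The module is installed in compiled form; this text tells all that it offers.
- The arm moves only by the tool apply_moves, never from a script. Its argument "moves" is a list of rows, each a list of 2 entries, a list of its own where there are three numbers: the shift along the world's x, y, z as a fraction of full scale, then the turn, a rotation vector about the world's x, y, z as a fraction of full scale. In form: [[[tx, ty, tz], [wx, wy, wz]], ...]. A call has 1 to 8 rows; each row is the pose to reach, as a shift and turn from the pose commanded when the call began; what a row does not reach only later rows make up. Full scale, the value 1, is 800 mm for a shift and pi/2 rad for a turn. A row lasts 1/12 s, in which the tool goes at most 41.7 mm and 7.16 degrees, less where a joint would pass 70% of its speed; a pose out of reach is approached as far as the arm can. A call with a number of a shift or a turn outside -1 to 1 is refused whole. A call with a gripper value outside its range is refused whole. "grip" is the gripper command: -1 is shut, 1 is fully open, values between are in proportion, set as the call begins (left out, the last holds). The fingers move at their own pace and stop on an object; "grip_force" is the grip in N (left out, the last holds). Time passes only in rows, so rows that repeat a pose let the fingers close. It gives the time, the measured TCP pose, the force, the opening and the grip force at its end, in the units of the state.
- manip.get_obs(): the state, without advancing time (a new reading comes with each control period).
- manip.snapshot(name): name is "scene" or "top" or "wrist"; returns a dict with "frame" (420x560x3 uint8, red, green, blue), "mtx" (3x3 intrinsics, pixels), "k1" (the pictures are not rectified: a ray, as slopes to the right and down, at radius r is drawn at 1 + k1 r^2 times it, then the intrinsics apply), "pose" (4x4, takes a point from camera to world coordinates); the wrist camera has in their place "tool_from_camera" (4x4, takes a point from camera to tool coordinates, whose origin is the TCP and whose axes are the flange's). Camera axes: x right, y down, z forward; pixel columns grow to the right and rows downward; lengths in m; the calibration is good to about 2 mm. A picture is of the moment at which its call begins: read the wrist's pose just before it. There is no depth.
- manip.finish_job(): hands the job in; it is judged then, once.
The state is a dict: "time_s": time; "joints": joint angles; "qd": joint speeds; "effort": joint torques, N m; "tool_pos": TCP position; "tcp_rot": TCP orientation; "force": force on the tool from outside, world axes, zero at the start; "torque": the same for the moment, N m; "grip_width": finger opening in m; "grip_force": force on a finger pad.
Only numpy, scipy, OpenCV 4.12 (cv2) and the standard library are available. Lean on these libraries where they do the work, as an engineer would, in place of code of your own. Each camera call takes 0.05 s, during which the arm holds its last target. There are 200 camera calls.

## Working session

There is one attempt and no reset: what is moved stays moved. The work goes in short steps, Python scripts to look and compute and a tool call to move; the robot and the scene stay as the last step left them, time stands still between calls to the robot, and variables do not carry over. Pictures are saved under pics/ and viewed, at most 14 in all, crops included, and the job is handed in when it is done.

Besides the shell and the picture viewer there is one more tool, called by a JSON object that holds its "name" and its "arguments". apply_moves: Moves the arm, as the interface text tells. Its arguments: {"type":"object","properties":{"moves":{"type":"array"},"grip":{"type":"number"},"grip_force":{"type":"number"}},"required":["moves"]}

```bash
mkdir -p pics
cat > h.py <<'E'
import numpy as np, cv2
from workcell import manip
from scipy.spatial.transform import Rotation as R
def snap(cam,name):
    o=manip.get_obs(); s=manip.snapshot(cam)
    if cam=='wrist':
        T=np.eye(4);T[:3,:3]=R.from_rotvec(o['tcp_rot']).as_matrix();T[:3,3]=o['tool_pos']
        P=T@np.array(s['tool_from_camera'])
    else: P=np.array(s['pose'])
    np.savez('pics/'+name+'.npz',P=P,K=s['mtx'],k1=s['k1'],im=s['frame'])
    cv2.imwrite('pics/'+name+'.png',cv2.cvtColor(s['frame'],cv2.COLOR_RGB2BGR))
    return P
def px2w(name,uv,z):
    d=np.load('pics/'+name+'.npz');K=d['K'];k=float(d['k1']);P=d['P']
    q=np.linalg.solve(K,np.array([*uv,1.]))[:2]; p=q.copy()
    for _ in range(30): p=q/(1+k*(p@p))
    r=P[:3,:3]@np.array([*p,1]); c=P[:3,3]
    return c+r*(z-c[2])/r[2]
def w2px(name,X):
    d=np.load('pics/'+name+'.npz');P=d['P'];p=P[:3,:3].T@(np.array(X)-P[:3,3]);p=p[:2]/p[2]
    p=p*(1+float(d['k1'])*(p@p)); return (d['K']@np.array([*p,1]))[:2]
E
python3 - <<'E'
from h import *
print(manip.get_obs())
print(snap('top','top0').round(3));snap('scene','sc0')
E
```

```text
{'time_s': 0.0, 'joints': array([ 1.11823486,  0.62932488,  0.03844915,  1.5183671 , -0.02701375,
        0.99629406, -0.02002632]), 'qd': array([-6.31168807e-04, -1.45104922e-03, -3.35787034e-05, -3.22101874e-04,
        1.00224529e-03,  1.50408004e-03,  1.03646405e-03]), 'effort': array([-4.14615070e-04, -5.63397110e+01,  1.22598186e+00, -1.93444240e+01,
        1.09501611e-02,  1.03724716e-02, -2.30738300e-05]), 'tool_pos': array([ 0.24498477, -0.60144515,  0.25540323]), 'tcp_rot': array([-3.08124283e+00, -6.03329993e-01,  5.90942957e-04]), 'force': array([-0.0902269 ,  0.44241426, -0.46770192]), 'torque': array([ 0.03152037, -0.01363325,  0.01467299]), 'grip_force': 0.0, 'grip_width': 0.08525505756142844}
[[-0.168 -0.964  0.207  0.403]
 [-0.986  0.166 -0.029 -0.138]
 [-0.006 -0.209 -0.978  0.957]
 [ 0.     0.     0.     1.   ]]
```

View pics/top0.png

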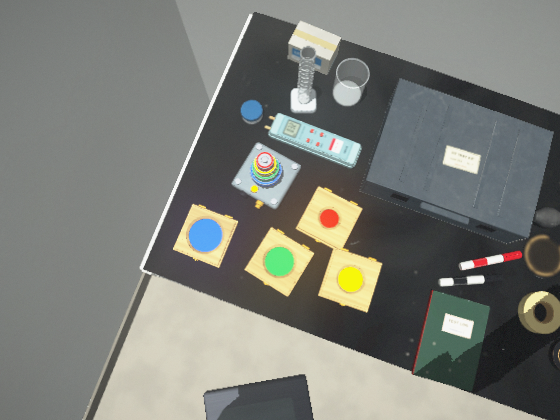

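View pics/sc0.png

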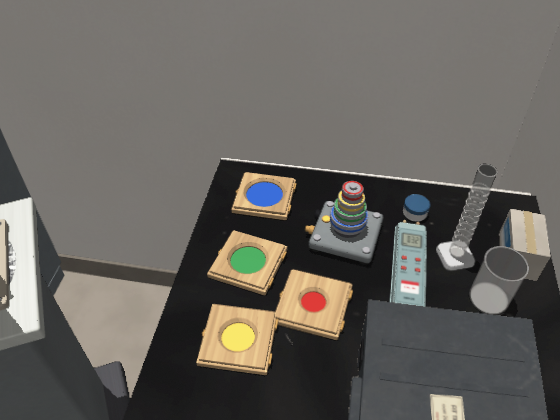

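The top view shows the boxes: red at (329,218), green (279,262), yellow (350,279) and blue (205,235). The stack's top is near (265,159), and the meter is behind it, running from (270,122) to (358,158). Next I measure these in both views.

```bash
cat > seg.py <<'E'
from h import *
def felt(name,seeds,z=0.008):
    d=np.load('pics/'+name+'.npz');hsv=cv2.cvtColor(d['im'],cv2.COLOR_RGB2HSV).astype(int)
    out={}
    for n,(u,v) in seeds.items():
        h=hsv[v,u]; dh=np.abs((hsv[...,0]-h[0]+90)%180-90)
        m=((dh<6)&(hsv[...,1]>150)&(hsv[...,2]>80)).astype(np.uint8)
        _,lab,st,_=cv2.connectedComponentsWithStats(m); 
        c=max(cv2.findContours((lab==lab[v,u]).astype(np.uint8),0,1)[0],key=len)[:,0]
        P=np.array([px2w(name,p,z)[:2] for p in c]).astype(np.float32)
        (x,y),r=cv2.minEnclosingCircle(P); out[n]=(round(x,4),round(y,4),round(2*r,4),st[lab[v,u],4])
    return out
E
python3 - <<'E'
from seg import *
print(felt('top0',dict(red=(329,218),green=(279,262),yellow=(350,279),blue=(205,235))))
print(felt('sc0',dict(red=(314,302),green=(247,260),yellow=(237,337),blue=(265,193))))
print('stack top',px2w('top0',(265,159),.125),px2w('sc0',(352,186),.125))
o=manip.get_obs();print(R.from_rotvec(o['tcp_rot']).as_matrix().round(3))
for n in('top0','sc0'):
    im=cv2.imread(f'pics/{n}.png')
    a=im[110:230,210:390] if n=='top0' else im[170:290,280:460]
    cv2.imwrite(f'pics/{n}c.png',cv2.resize(a,None,fx=4,fy=4,interpolation=2))
E
```

```text
{'red': (0.5678, -0.2656, 0.0396, np.int32(280)), 'green': (0.7311, -0.1845, 1.5786, np.int32(234719)), 'yellow': (0.4369, -0.2841, 0.0505, np.int32(487)), 'blue': (0.5774, -0.0055, 0.0675, np.int32(803))}
{'red': (0.5693, -0.2664, 0.039, np.int32(392)), 'green': (0.803, 0.4682, 2.1055, np.int32(235200)), 'yellow': (0.803, 0.4682, 2.1055, np.int32(235150)), 'blue': (0.5779, -0.0084, 0.0674, np.int32(665))}
stack top [ 0.67851106 -0.15323472  0.125     ] [ 0.6782729  -0.15614375  0.125     ]
[[ 0.926  0.377 -0.001]
 [ 0.377 -0.926  0.002]
 [ 0.    -0.002 -1.   ]]
```

View pics/top0c.png

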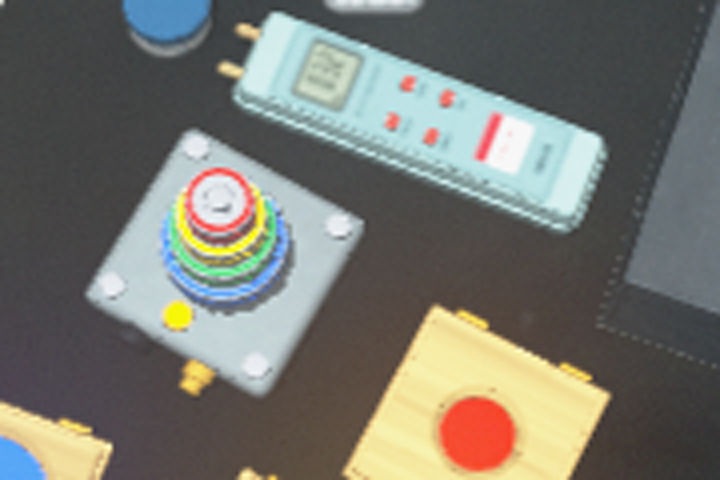

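View pics/sc0c.png

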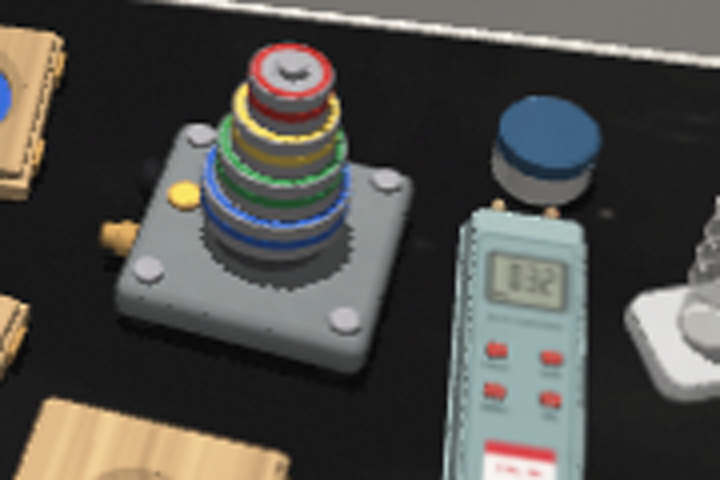

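The crops put the red disc's top centre at (265,160.7) in the top view and (352.8,188.3) in the scene view. The case corner near the red box is at about (360,191) in the top view. I move towards the stack and measure the rest after that.

{"name": "apply_moves", "arguments": {"moves": [[[0.22,0.378,0.055],[0,0,0]],[[0.22,0.378,0.055],[0,0,0]],[[0.22,0.378,0.055],[0,0,0]],[[0.22,0.378,0.055],[0,0,0]],[[0.22,0.378,0.055],[0,0,0]],[[0.22,0.378,0.055],[0,0,0]],[[0.22,0.378,0.055],[0,0,0]],[[0.22,0.378,0.055],[0,0,0]]]}}

```text
time_s: 0.77
tool_pos: [0.412, -0.3141, 0.2979]
tcp_rot: [-3.083, -0.604, 0.001]
force: [1.9, -0.4, -1.0]
grip_width: 0.0856
grip_force: 0.0
```

Run:
```python
from seg import *
s=manip.snapshot('wrist');print(np.array(s['tool_from_camera']).round(3),s['mtx'][0,0])
print('stack',px2w('top0',(265,160.7),.12),px2w('sc0',(352.8,188.3),.12))
for z in(0,.1,.2):print('case corner',px2w('top0',(360,191),z))
import seg
def ff(name,seeds):
    im=np.load('pics/'+name+'.npz')['im'].copy()
    for n,p in seeds.items():
        m=np.zeros((422,562),np.uint8);cv2.floodFill(im.copy(),m,p,0,(25,)*3,(25,)*3,4|(255<<8)|cv2.FLOODFILL_MASK_ONLY|cv2.FLOODFILL_FIXED_RANGE)
        c=max(cv2.findContours(m[1:-1,1:-1].copy(),0,1)[0],key=len)[:,0]
        P=np.array([px2w(name,q.astype(float),.008)[:2] for q in c],np.float32);print(n,cv2.minEnclosingCircle(P))
ff('top0',dict(red=(329,218),green=(279,262),yellow=(350,279),blue=(205,235)))
ff('sc0',dict(red=(314,302),green=(247,260),yellow=(237,337),blue=(265,193)))
```

```text
[[-0.001 -0.946 -0.323  0.084]
 [ 1.    -0.001  0.001 -0.002]
 [-0.001 -0.323  0.946 -0.117]
 [ 0.     0.     0.     1.   ]] 378.1268861282227
stack [ 0.67685047 -0.15278211  0.12      ] [ 0.67993509 -0.15683656  0.12      ]
case corner [ 0.6154251  -0.34303771  0.        ]
case corner [ 0.59319761 -0.32163496  0.1       ]
case corner [ 0.57097012 -0.30023221  0.2       ]
red ((0.5677335858345032, -0.2653191387653351), 0.018890729174017906)
green ((0.49760401248931885, -0.1482214778661728), 0.028886957094073296)
yellow ((0.43726199865341187, -0.2842564284801483), 0.024389835074543953)
blue ((0.576576292514801, -0.0063709053210914135), 0.03405243903398514)
red ((0.5695422887802124, -0.26579606533050537), 0.019126685336232185)
green ((0.4991829991340637, -0.1493959277868271), 0.02925184741616249)
yellow ((0.43879103660583496, -0.2854289710521698), 0.0244517270475626)
blue ((0.5785595178604126, -0.008200585842132568), 0.03364250436425209)
```

{"name": "apply_moves", "arguments": {"moves": [[[0.333,0.199,-0.06],[0,0,0]],[[0.333,0.199,-0.06],[0,0,0]],[[0.333,0.199,-0.06],[0,0,0]],[[0.333,0.199,-0.06],[0,0,0]],[[0.333,0.199,-0.06],[0,0,0]],[[0.333,0.199,-0.06],[0,0,0]],[[0.333,0.199,-0.06],[0,0,0]],[[0.333,0.199,-0.06],[0,0,0]]], "grip": 0.13, "grip_force": 40}}

```text
time_s: 1.48
tool_pos: [0.6813, -0.152, 0.248]
tcp_rot: [-3.079, -0.611, -0.002]
force: [-0.6, 0.4, -0.0]
grip_width: 0.0485
grip_force: 0.0
```

{"name": "apply_moves", "arguments": {"moves": [[[0,0,0],[0,0,0]],[[0,0,0],[0,0,0]],[[0,0,0],[0,0,0]]]}}

```text
time_s: 1.73
tool_pos: [0.6769, -0.1582, 0.2493]
tcp_rot: [3.083, 0.602, -0.003]
force: [0.2, -0.7, 0.1]
grip_width: 0.0482
grip_force: 0.0
```

Run:
```python
from seg import *
snap('wrist','w1');print(manip.get_obs()['tool_pos'],manip.get_obs()['tcp_rot'],manip.get_obs()['grip_width'])
```

```text
[ 0.67674049 -0.15885692  0.24986336] [ 3.08263640e+00  6.00430921e-01 -2.31201988e-03] 0.04818814656061666
```

View pics/w1.png

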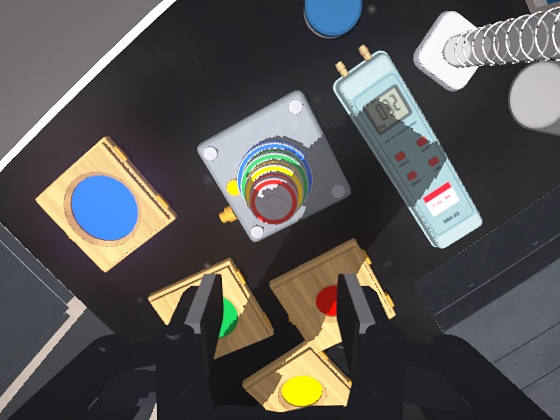

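The wrist view shows the red disc top centred near (273.5,200) with its ring spanning x 249–298, and the fingertips at about (212,280) and (347,280).

```bash
cat > circ.py <<'E'
from h import *
from scipy.optimize import least_squares
HUE=dict(red=0,yellow=28,green=62,blue=108)
def ring(name,col,z,R,guess,tol=9):
    "outer edge of top ring of colour col on plane z, radius R, near guess (xy)"
    d=np.load('pics/'+name+'.npz');hsv=cv2.cvtColor(d['im'],cv2.COLOR_RGB2HSV).astype(int)
    m=(np.abs((hsv[...,0]-HUE[col]+90)%180-90)<tol)&(hsv[...,1]>110)&(hsv[...,2]>60)
    v,u=np.nonzero(m);P=np.array([px2w(name,(a,b),z)[:2] for a,b in zip(u,v)])
    P=P[np.hypot(*(P-guess).T)<R+.008]
    # best centre: most ring pixels within annulus
    best=max(((np.sum((lambda r:(r<R)&(r>R-.005))(np.hypot(*(P-np.array(guess)-[a,b]).T))),a,b) for a in np.arange(-.01,.0101,.0005) for b in np.arange(-.01,.0101,.0005)))
    return np.array(guess)+best[1:],best[0],len(P)
E
python3 - <<'E'
from circ import *
print(px2w('w1',(273.5,200),.12))
for g in([.6785,-.155],):print(ring('w1','red',.12,.017,g))
# offset in tool frame and px of tcp-axis
o=manip.get_obs()
print(w2px('w1',o['tool_pos']-[0,0,.025]),w2px('w1',o['tool_pos']-[0,0,.13]))
for n,c in dict(red=(.5687,-.2656),green=(.4984,-.1488),blue=(.5775,-.0073)).items(): print(n,w2px('w1',[*c,.008]))
E
```

```text
[ 0.68306401 -0.14994043  0.12      ]
(array([ 0.6825, -0.1495]), np.int64(536), 624)
[284.0620898  292.46196673] [282.12304931 212.74438423]
red [334.25518353 300.75200813]
green [212.55250208 317.17278172]
blue [105.90808297 209.70629136]
```

{"name": "apply_moves", "arguments": {"moves": [[[0.008,0.009,-0.05],[0,0,0]],[[0.008,0.009,-0.1],[0,0,0]],[[0.008,0.009,-0.1],[0,0,0]],[[0.008,0.009,-0.1],[0,0,0]],[[0.008,0.009,-0.1],[0,0,0]],[[0.008,0.009,-0.1],[0,0,0]],[[0.008,0.009,-0.1],[0,0,0]],[[0.008,0.009,-0.1],[0,0,0]]]}}

```text
time_s: 2.45
tool_pos: [0.6853, -0.1502, 0.1721]
tcp_rot: [3.082, 0.603, 0.005]
force: [-0.4, 0.4, 0.3]
grip_width: 0.0485
grip_force: 0.0
```

Run:
```python
from circ import *
snap('wrist','w2');o=manip.get_obs();print(o['tool_pos'],o['tcp_rot'],o['qd'].round(3))
print(ring('w2','red',.12,.017,[.683,-.151]))
print(w2px('w2',o['tool_pos']-[0,0,.025]),w2px('w2',o['tool_pos']-[0,0,o['tool_pos'][2]-.12]))
im=cv2.imread('pics/w2.png')[180:420,120:440];cv2.imwrite('pics/w2c.png',cv2.resize(im,None,fx=2.4,fy=2.4,interpolation=2))
```

```text
[ 0.68509409 -0.15004478  0.17165653] [3.08210364 0.60330899 0.00387133] [-0.004  0.009 -0.002  0.008 -0.001 -0.003  0.001]
(array([ 0.6825, -0.1505]), np.int64(995), 1239)
[282.09174535 290.93627509] [281.57821658 263.32162844]
```

View pics/w2c.png

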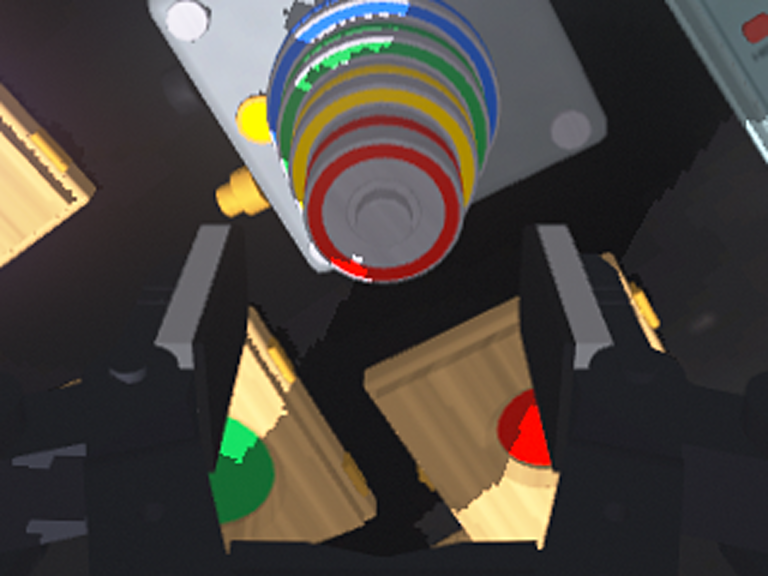

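In the crop the red disc centre (384,213) lies midway between the fingertips (232 and 538), so it is centred along the closing line. It is about 2.5 mm off across the pads, which I correct as I go down.

{"name": "apply_moves", "arguments": {"moves": [[[-0.003,-0.001,-0.025],[0,0,0]],[[-0.003,-0.001,-0.04],[0,0,0]],[[-0.003,-0.001,-0.05],[0,0,0]],[[-0.003,-0.001,-0.051],[0,0,0]],[[-0.003,-0.001,-0.051],[0,0,0]]]}}

```text
time_s: 2.92
tool_pos: [0.6817, -0.1504, 0.1284]
tcp_rot: [-3.082, -0.604, 0.002]
force: [0.8, 0.2, -0.3]
grip_width: 0.0485
grip_force: 0.0
```

{"name": "apply_moves", "arguments": {"moves": [[[0,0,0],[0,0,0]],[[0,0,0],[0,0,0]],[[0,0,0],[0,0,0]],[[0,0,0],[0,0,0]]], "grip": -1, "grip_force": 40}}

```text
time_s: 3.25
tool_pos: [0.6827, -0.1506, 0.13]
tcp_rot: [3.082, 0.604, 0.003]
force: [0.3, -0.8, 1.1]
grip_width: 0.0322
grip_force: 39.9
```

{"name": "apply_moves", "arguments": {"moves": [[[0,0,0.006],[0,0,0]],[[0,0,0.015],[0,0,0]],[[0,0,0.04],[0,0,0]],[[0,0,0.08],[0,0,0]],[[0,0,0.08],[0,0,0]],[[0,0,0.08],[0,0,0]]]}}

```text
time_s: 3.75
tool_pos: [0.6834, -0.1509, 0.196]
tcp_rot: [3.081, 0.603, 0.007]
force: [-0.7, 0.0, -1.8]
grip_width: 0.0317
grip_force: 39.9
```

Run:
```python
from circ import *
snap('wrist','w3');o=manip.get_obs();print(o['tool_pos'],o['grip_width'],o['force'])
print(ring('w3','red',o['tool_pos'][2]-.010,.017,o['tool_pos'][:2]))
im=cv2.imread('pics/w3.png')[140:420,90:470];cv2.imwrite('pics/w3c.png',cv2.resize(im,None,fx=2,fy=2,interpolation=2))
```

```text
[ 0.68208605 -0.15058953  0.19407056] 0.03169879440488521 [-0.28547931 -0.01751157 -2.00269075]
(array([ 0.68208605, -0.15008953]), np.int64(1527), 1981)
```

View pics/w3c.png

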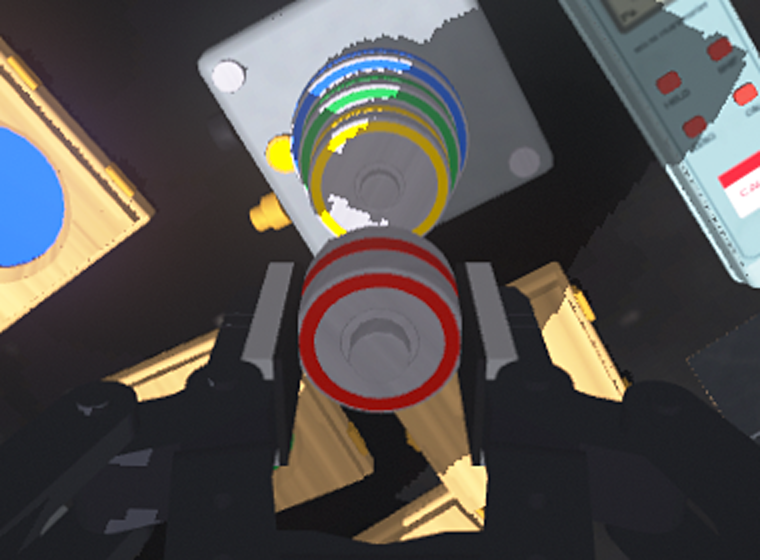

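The red mass is held level, with its ring centre at crop (380,341). The yellow mass is undisturbed beneath it. I carry the red one to its box.

{"name": "apply_moves", "arguments": {"moves": [[[-0.05,-0.05,0],[0,0,0]],[[-0.1,-0.1,0],[0,0,0]],[[-0.142,-0.144,0],[0,0,0]],[[-0.142,-0.144,-0.05],[0,0,0]],[[-0.142,-0.144,-0.1],[0,0,0]],[[-0.142,-0.144,-0.15],[0,0,0]],[[-0.142,-0.144,-0.15],[0,0,0]],[[-0.142,-0.144,-0.15],[0,0,0]]]}}

```text
time_s: 4.47
tool_pos: [0.5654, -0.2641, 0.0695]
tcp_rot: [-3.078, -0.603, 0.011]
force: [0.3, -0.0, -1.3]
grip_width: 0.0319
grip_force: 40.3
```

Run:
```python
from circ import *
snap('wrist','w4');o=manip.get_obs();print(o['tool_pos'],o['grip_width'],o['force'])
print(ring('w4','red',o['tool_pos'][2]-.010,.017,o['tool_pos'][:2]))
im=cv2.imread('pics/w4.png')[140:420,90:470];cv2.imwrite('pics/w4c.png',cv2.resize(im,None,fx=2,fy=2,interpolation=2))
```

```text
[ 0.56796331 -0.2647194   0.0722008 ] 0.031993830727332265 [ 0.52786228 -0.12638399 -0.72760473]
(array([ 0.56646331, -0.2622194 ]), np.int64(1533), 2290)
```

View pics/w4c.png

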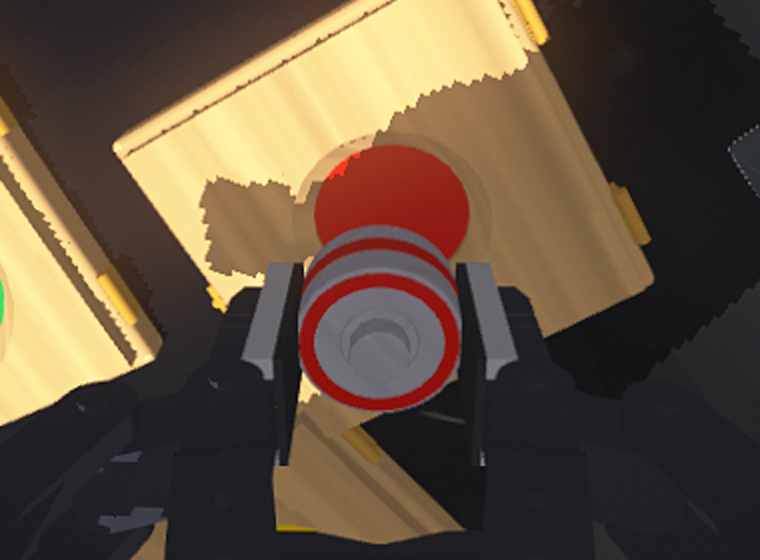

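The red mass is still held level over the box. The felt spans crop x 315–470 with its top at y≈145.

Run:
```python
from circ import *
T=np.load('pics/w4.npz')['P']
L=px2w('w4',(90+315/2,140+213/2),.008);Rr=px2w('w4',(90+470/2,140+213/2),.008);t=px2w('w4',(90+390/2,140+145/2),.008)
print(L,Rr,np.linalg.norm(L-Rr),t)
c=(L+Rr)/2; ux=np.array([.926,.377,0]); print('felt',c,'top dist',(t-c)@ux)
m=px2w('w4',(280,310.5),.0622);print('mass',m)
d=c-m;uy=np.array([.377,-.926,0]);print('in tool x,y',d@ux,d@uy)
```

```text
[ 0.56247835 -0.24561793  0.008     ] [ 0.57758829 -0.28252878  0.008     ] 0.03988384211040808 [ 0.58690915 -0.2564216   0.008     ]
felt [ 0.57003332 -0.26407335  0.008     ] top dist 0.01851173319409844
mass [ 0.56668214 -0.26221924  0.0622    ]
in tool x,y 0.002404186958757523 0.00298030438118965
```

{"name": "apply_moves", "arguments": {"moves": [[[0.002,-0.002,-0.015],[0,0,0]],[[0.002,-0.002,-0.028],[0,0,0]],[[0.002,-0.002,-0.034],[0,0,0]],[[0.002,-0.002,-0.039],[0,0,0]],[[0.002,-0.002,-0.039],[0,0,0]],[[0.002,-0.002,-0.039],[0,0,0]],[[0.002,-0.002,-0.039],[0,0,0]]]}}

```text
time_s: 5.1
tool_pos: [0.5703, -0.2674, 0.0423]
tcp_rot: [3.083, 0.604, 0.001]
force: [0.2, 0.1, -1.7]
grip_width: 0.0318
grip_force: 40.3
```

{"name": "apply_moves", "arguments": {"moves": [[[0,0,-0.002],[0,0,0]],[[0,0,-0.003],[0,0,0]],[[0,0,-0.003],[0,0,0]],[[0,0,-0.003],[0,0,0]]]}}

```text
time_s: 5.43
tool_pos: [0.5704, -0.2674, 0.0401]
tcp_rot: [3.083, 0.604, 0.001]
force: [-0.0, 1.3, 3.8]
grip_width: 0.0315
grip_force: 43.4
```

{"name": "apply_moves", "arguments": {"moves": [[[0,0,0],[0,0,0]],[[0,0,0],[0,0,0]],[[0,0,0],[0,0,0]]], "grip": 0.0}}

```text
time_s: 5.68
tool_pos: [0.5699, -0.2675, 0.0394]
tcp_rot: [3.083, 0.604, -0.0]
force: [-0.8, -0.8, -0.2]
grip_width: 0.0424
grip_force: 0.0
```

{"name": "apply_moves", "arguments": {"moves": [[[0,0,0.02],[0,0,0]],[[0,0,0.05],[0,0,0]],[[0,0,0.1],[0,0,0]],[[0,0,0.15],[0,0,0]],[[0,0,0.2],[0,0,0]],[[0,0,0.2],[0,0,0]],[[0,0,0.2],[0,0,0]],[[0,0,0.2],[0,0,0]]], "grip": 0.35}}

```text
time_s: 6.35
tool_pos: [0.5695, -0.2673, 0.1992]
tcp_rot: [-3.083, -0.604, 0.001]
force: [0.0, 0.8, -1.4]
grip_width: 0.0571
grip_force: 0.0
```

Run:
```python
from circ import *
snap('wrist','w5');o=manip.get_obs();print(o['tool_pos'],o['grip_width'],o['force'])
im=cv2.imread('pics/w5.png')
cv2.imwrite('pics/w5c.png',im)
```

```text
[ 0.56901756 -0.26702096  0.19823925] 0.057915463096553814 [ 0.36424992  0.77066974 -0.05597424]
```

View pics/w5c.png

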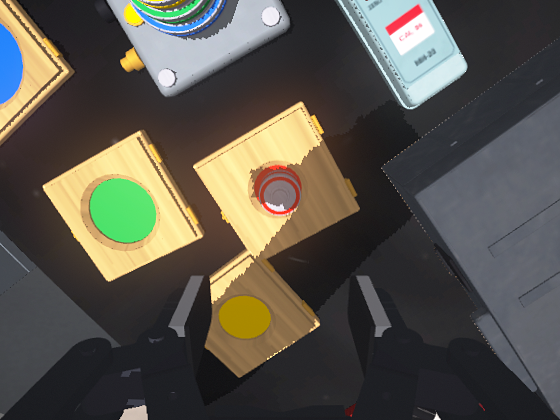

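The red mass sits in its recess at about (280,193), pin up. Next is the yellow one.

{"name": "apply_moves", "arguments": {"moves": [[[0.142,0.146,-0.03],[0,0,0]],[[0.142,0.146,-0.03],[0,0,0]],[[0.142,0.146,-0.06],[0,0,0]],[[0.142,0.146,-0.06],[0,0,0]],[[0.142,0.146,-0.06],[0,0,0]],[[0.142,0.146,-0.06],[0,0,0]],[[0.142,0.146,-0.06],[0,0,0]]]}}

```text
time_s: 6.98
tool_pos: [0.6822, -0.1507, 0.1492]
tcp_rot: [-3.082, -0.605, 0.007]
force: [-0.8, -0.6, 0.4]
grip_width: 0.0577
grip_force: 0.0
```

Run:
```python
from circ import *
snap('wrist','w6');o=manip.get_obs();print(o['tool_pos'],o['tcp_rot'],o['grip_width'])
print(ring('w6','yellow',.1,.022,[.6825,-.1505]))
snap('top','top1')
print(ring('top1','red',.028,.017,[.569,-.267]))
```

```text
[ 0.6820753  -0.15230716  0.15023751] [ 3.08276632  0.60136766 -0.00507323] 0.05767920950110253
(array([ 0.682 , -0.1495]), np.int64(1421), 1801)
(array([ 0.5675, -0.266 ]), np.int64(72), 132)
```

{"name": "apply_moves", "arguments": {"moves": [[[0,0.001,-0.025],[0,0,0]],[[0,0.001,-0.04],[0,0,0]],[[0,0.001,-0.05],[0,0,0]],[[0,0.001,-0.05],[0,0,0]],[[0,0.001,-0.05],[0,0,0]],[[0,0.001,-0.05],[0,0,0]]]}}

```text
time_s: 7.58
tool_pos: [0.6839, -0.1502, 0.1122]
tcp_rot: [3.083, 0.603, 0.002]
force: [0.2, -0.5, 0.1]
grip_width: 0.0576
grip_force: 0.0
```

{"name": "apply_moves", "arguments": {"moves": [[[0,0,0],[0,0,0]],[[0,0,0],[0,0,0]],[[0,0,0],[0,0,0]],[[0,0,0],[0,0,0]]], "grip": -1, "grip_force": 50}}

```text
time_s: 7.92
tool_pos: [0.6844, -0.1501, 0.1129]
tcp_rot: [3.082, 0.603, 0.003]
force: [-1.4, 0.6, 6.2]
grip_width: 0.0416
grip_force: 50.5
```

{"name": "apply_moves", "arguments": {"moves": [[[0,0,0.004],[0,0,0]],[[0,0,0.01],[0,0,0]],[[0,0,0.015],[0,0,0]],[[0,0,0.015],[0,0,0]],[[0,0,0.015],[0,0,0]]]}}

```text
time_s: 8.33
tool_pos: [0.6836, -0.1496, 0.1237]
tcp_rot: [-3.083, -0.604, -0.0]
force: [-0.2, 0.4, -2.0]
grip_width: 0.0417
grip_force: 50.9
```

Run:
```python
from circ import *
snap('wrist','w7');o=manip.get_obs();print(o['tool_pos'],o['grip_width'],o['force'])
for dz in(.006,.013,.02):print(ring('w7','yellow',o['tool_pos'][2]-dz,.022,o['tool_pos'][:2]))
print(ring('w7','green',.08,.027,[.6825,-.150]))
im=cv2.imread('pics/w7.png')[140:420,90:470];cv2.imwrite('pics/w7c.png',cv2.resize(im,None,fx=2,fy=2,interpolation=2))
```

```text
[ 0.68341541 -0.14960178  0.12336911] 0.041496995621317284 [-1.23621854  0.34016948 -1.57890352]
(array([ 0.68491541, -0.14710178]), np.int64(1865), 2572)
(array([ 0.68141541, -0.14910178]), np.int64(2033), 2579)
(array([ 0.67641541, -0.15110178]), np.int64(1981), 2596)
(array([ 0.6825, -0.1495]), np.int64(779), 918)
```

View pics/w7c.png

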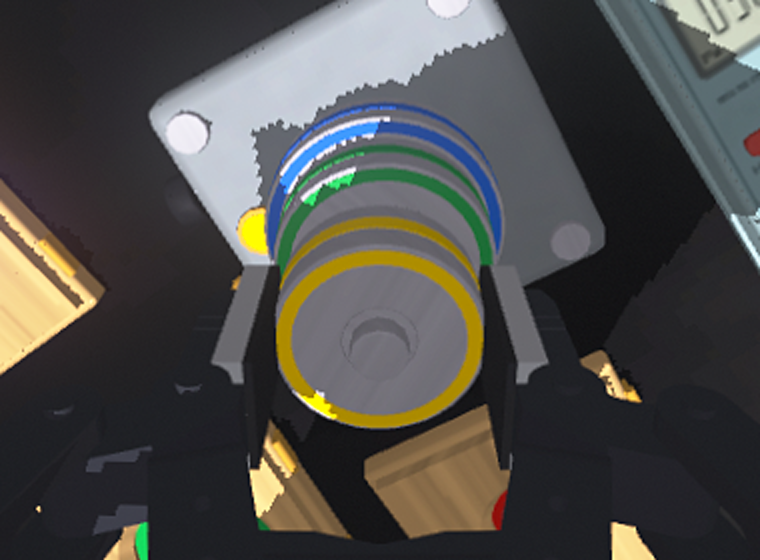

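The yellow mass is held level, its ring centred at crop (380,340), and the green one is undisturbed beneath. I carry the yellow one to its box.

{"name": "apply_moves", "arguments": {"moves": [[[0,0,0.03],[0,0,0]],[[-0.307,-0.169,0.04],[0,0,0]],[[-0.307,-0.169,0.04],[0,0,0]],[[-0.307,-0.169,0.04],[0,0,0]],[[-0.307,-0.169,0.04],[0,0,0]],[[-0.307,-0.169,0.04],[0,0,0]],[[-0.307,-0.169,0.04],[0,0,0]],[[-0.307,-0.169,0.04],[0,0,0]]]}}

```text
time_s: 9.05
tool_pos: [0.4339, -0.2867, 0.1555]
tcp_rot: [-3.084, -0.6, 0.004]
force: [-1.1, -0.4, -1.8]
grip_width: 0.0412
grip_force: 51.3
```

{"name": "apply_moves", "arguments": {"moves": [[[0,0,-0.04],[0,0,0]],[[0,0,-0.08],[0,0,0]],[[0,0,-0.1],[0,0,0]],[[0,0,-0.1],[0,0,0]],[[0,0,-0.1],[0,0,0]],[[0,0,-0.1],[0,0,0]]]}}

```text
time_s: 9.55
tool_pos: [0.4388, -0.2852, 0.0763]
tcp_rot: [3.082, 0.604, 0.002]
force: [0.9, 1.1, -2.3]
grip_width: 0.0416
grip_force: 51.3
```

```bash
cat > place.py <<'E'
from circ import *
from scipy.optimize import minimize
def felt(name,col,R,guess,near=.005,tol=9):
    "felt circle on z=.008: edge points on the side away (+tool x) of the held mass, fitted circle of radius R"
    d=np.load('pics/'+name+'.npz');hsv=cv2.cvtColor(d['im'],cv2.COLOR_RGB2HSV).astype(int)
    m=((np.abs((hsv[...,0]-HUE[col]+90)%180-90)<tol)&(hsv[...,1]>110)&(hsv[...,2]>50)).astype(np.uint8)
    pts=np.vstack([c[:,0] for c in cv2.findContours(m,0,1)[0] if len(c)>20])
    P=np.array([px2w(name,p.astype(float),.008)[:2] for p in pts])
    g=np.array(guess)
    for k in range(6):
        r=np.hypot(*(P-g).T); Q=P[(np.abs(r-R)<(.008,.006,.004,.003,.002,.002)[k])]
        Q=Q[(Q-g)@[.926,.377]>near]
        g=least_squares(lambda c:np.hypot(*(Q-c).T)-R,g,loss='soft_l1',f_scale=.0005).x
    return g,len(Q)
E
python3 - <<'E'
from place import *
snap('wrist','w8');o=manip.get_obs();print(o['tool_pos'],o['grip_width'],o['force'])
print(ring('w8','yellow',o['tool_pos'][2]-.013,.022,o['tool_pos'][:2]), felt('w8','yellow',.025,[.438,-.2848]))
im=cv2.imread('pics/w8.png')[140:420,90:470];cv2.imwrite('pics/w8c.png',cv2.resize(im,None,fx=2,fy=2,interpolation=2))
E
```

```text
[ 0.43901077 -0.28538236  0.07667789] 0.04145654949480559 [ 0.13359    -0.26159391 -1.48529033]
(array([ 0.43651077, -0.28438236]), np.int64(2039), 3322) (array([ 0.43853767, -0.2826436 ]), 113)
```

View pics/w8c.png

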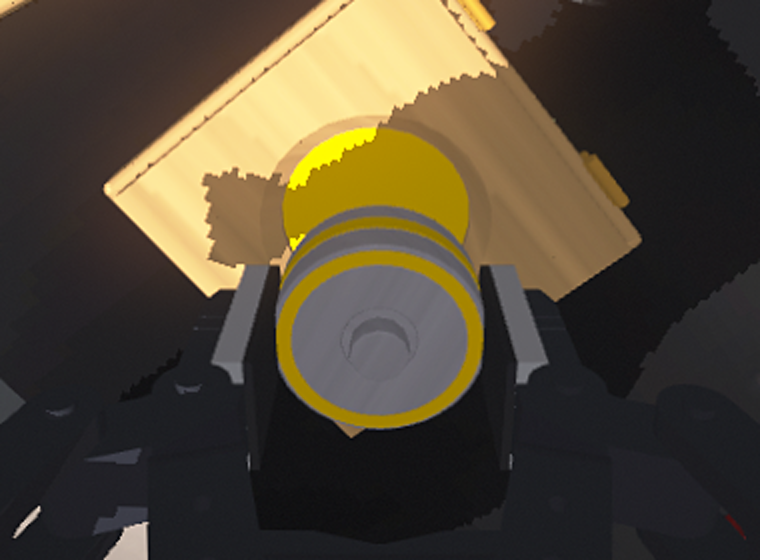

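The held yellow mass (crop centre x 380) is in line with the felt (centre x 376), so I lower it.

{"name": "apply_moves", "arguments": {"moves": [[[0.001,0.001,-0.02],[0,0,0]],[[0.001,0.001,-0.034],[0,0,0]],[[0.001,0.001,-0.04],[0,0,0]],[[0.001,0.001,-0.043],[0,0,0]],[[0.001,0.001,-0.043],[0,0,0]],[[0.001,0.001,-0.043],[0,0,0]],[[0.001,0.001,-0.043],[0,0,0]]]}}

```text
time_s: 10.18
tool_pos: [0.4391, -0.2843, 0.0415]
tcp_rot: [3.083, 0.604, 0.001]
force: [0.2, 0.8, -0.6]
grip_width: 0.0417
grip_force: 51.3
```

{"name": "apply_moves", "arguments": {"moves": [[[0,0,-0.001],[0,0,0]],[[0,0,-0.0015],[0,0,0]],[[0,0,-0.0015],[0,0,0]]]}}

```text
time_s: 10.43
tool_pos: [0.4391, -0.2844, 0.0409]
tcp_rot: [3.082, 0.603, 0.001]
force: [-0.2, 1.6, 6.6]
grip_width: 0.0413
grip_force: 52.2
```

{"name": "apply_moves", "arguments": {"moves": [[[0,0,0],[0,0,0]],[[0,0,0],[0,0,0]],[[0,0,0],[0,0,0]]], "grip": 0.22}}

```text
time_s: 10.68
tool_pos: [0.439, -0.2842, 0.04]
tcp_rot: [3.083, 0.604, 0.001]
force: [0.8, 0.5, 0.0]
grip_width: 0.0518
grip_force: 0.0
```

{"name": "apply_moves", "arguments": {"moves": [[[0,0,0.02],[0,0,0]],[[0,0,0.05],[0,0,0]],[[0,0,0.1],[0,0,0]],[[0,0,0.15],[0,0,0]],[[0,0,0.17],[0,0,0]],[[0,0,0.17],[0,0,0]],[[0,0,0.17],[0,0,0]]], "grip": 0.6}}

```text
time_s: 11.27
tool_pos: [0.4392, -0.2845, 0.1768]
tcp_rot: [3.082, 0.603, 0.003]
force: [-0.5, 0.3, -0.3]
grip_width: 0.0687
grip_force: 0.0
```

Run:
```python
from place import *
snap('wrist','w9');o=manip.get_obs();print(o['tool_pos'],o['grip_width'],o['force'])
print(ring('w9','yellow',.028,.022,[.439,-.284]))
```

```text
[ 0.43843385 -0.28395737  0.17563207] 0.06802598537705268 [0.5631611  0.07658666 0.36076975]
(array([ 0.445 , -0.2795]), np.int64(661), 1399)
```

{"name": "apply_moves", "arguments": {"moves": [[[0.305,0.168,0],[0,0,0]],[[0.305,0.168,0],[0,0,0]],[[0.305,0.168,0],[0,0,0]],[[0.305,0.168,0],[0,0,0]],[[0.305,0.168,0],[0,0,0]],[[0.305,0.168,0],[0,0,0]],[[0.305,0.168,0],[0,0,0]],[[0.305,0.168,-0.05],[0,0,0]]]}}

```text
time_s: 11.98
tool_pos: [0.6937, -0.1433, 0.1405]
tcp_rot: [3.079, 0.615, 0.029]
force: [2.0, 0.7, 1.1]
grip_width: 0.0681
grip_force: 0.0
```

{"name": "apply_moves", "arguments": {"moves": [[[0,0,0],[0,0,0]],[[0,0,0],[0,0,0]],[[0,0,0],[0,0,0]],[[0,0,0],[0,0,0]]]}}

```text
time_s: 12.32
tool_pos: [0.6829, -0.1511, 0.137]
tcp_rot: [3.082, 0.601, 0.002]
force: [-0.1, 0.5, -0.1]
grip_width: 0.0684
grip_force: 0.0
```

Run:
```python
from place import *
snap('wrist','w10');o=manip.get_obs();print(o['tool_pos'],o['tcp_rot'],o['grip_width'])
print(ring('w10','green',.08,.027,[.6825,-.150]))
snap('top','top2');t=cv2.imread('pics/top2.png')
a=cv2.imread('pics/w9.png')[60:340,100:460];b=cv2.imread('pics/w10.png')[140:420,100:460];c=cv2.resize(t[190:320,260:400],(301,280),interpolation=2)
cv2.imwrite('pics/tile1.png',np.vstack([np.hstack([a,b]),np.hstack([c,np.zeros((280,419,3),np.uint8)])]))
```

```text
[ 0.68312772 -0.15098245  0.13743645] [3.08226315e+00 6.01241986e-01 2.90135843e-03] 0.06838382175348923
(array([ 0.6825, -0.1505]), np.int64(1169), 1239)
```

View pics/tile1.png

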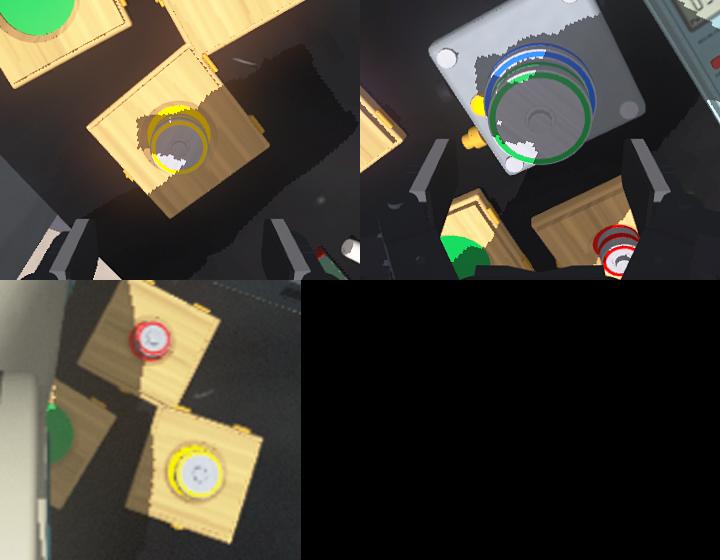

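The tile shows red and yellow seated in their boxes, pin up. The green disc on the tester is centred between the fingers. I descend and grip it.

{"name": "apply_moves", "arguments": {"moves": [[[0,0.0005,-0.025],[0,0,0]],[[0,0.0005,-0.045],[0,0,0]],[[0,0.0005,-0.057],[0,0,0]],[[0,0.0005,-0.057],[0,0,0]],[[0,0.0005,-0.057],[0,0,0]],[[0,0.0005,-0.057],[0,0,0]]]}}

```text
time_s: 12.92
tool_pos: [0.6836, -0.1497, 0.0916]
tcp_rot: [3.082, 0.603, 0.003]
force: [0.9, -0.2, 0.1]
grip_width: 0.0683
grip_force: 0.0
```

{"name": "apply_moves", "arguments": {"moves": [[[0,0,0],[0,0,0]],[[0,0,0],[0,0,0]],[[0,0,0],[0,0,0]],[[0,0,0],[0,0,0]]], "grip": -1, "grip_force": 60}}

```text
time_s: 13.25
tool_pos: [0.6839, -0.1499, 0.0926]
tcp_rot: [3.081, 0.603, 0.004]
force: [-1.1, -0.0, 6.5]
grip_width: 0.0512
grip_force: 61.2
```

{"name": "apply_moves", "arguments": {"moves": [[[0,0,0.004],[0,0,0]],[[0,0,0.01],[0,0,0]],[[0,0,0.015],[0,0,0]],[[0,0,0.015],[0,0,0]],[[0,0,0.015],[0,0,0]]]}}

```text
time_s: 13.67
tool_pos: [0.6827, -0.1491, 0.1024]
tcp_rot: [-3.083, -0.604, 0.0]
force: [0.3, -0.2, -3.3]
grip_width: 0.0513
grip_force: 63.3
```

Run:
```python
from place import *
snap('wrist','w11');o=manip.get_obs();print(o['tool_pos'],o['grip_width'],o['force'])
for dz in(.010,.013,.016):print(ring('w11','green',o['tool_pos'][2]-dz,.027,o['tool_pos'][:2]))
print(ring('w11','blue',.06,.032,[.6825,-.150]))
```

```text
[ 0.68250888 -0.14913733  0.10211673] 0.05135846407244548 [-0.01640857 -1.60863817 -3.98853022]
(array([ 0.68200888, -0.14763733]), np.int64(2136), 2408)
(array([ 0.68050888, -0.14913733]), np.int64(2135), 2408)
(array([ 0.67800888, -0.14913733]), np.int64(2134), 2408)
(array([ 0.682 , -0.1495]), np.int64(1166), 1577)
```

{"name": "apply_moves", "arguments": {"moves": [[[0,0,0.03],[0,0,0]],[[-0.23,0,0.03],[0,0,0]],[[-0.23,0,0.03],[0,0,0]],[[-0.23,0,0.03],[0,0,0]],[[-0.23,0,0.03],[0,0,0]],[[-0.23,0,0.03],[0,0,0]],[[-0.23,0,-0.03],[0,0,0]],[[-0.23,0,-0.03],[0,0,0]]]}}

```text
time_s: 14.38
tool_pos: [0.4953, -0.1488, 0.0748]
tcp_rot: [-3.08, -0.602, 0.01]
force: [-0.9, 0.4, -4.6]
grip_width: 0.0511
grip_force: 65.2
```

{"name": "apply_moves", "arguments": {"moves": [[[0,0,0],[0,0,0]],[[0,0,0],[0,0,0]],[[0,0,0],[0,0,0]]]}}

```text
time_s: 14.63
tool_pos: [0.5005, -0.1494, 0.0794]
tcp_rot: [3.082, 0.604, 0.004]
force: [0.8, 0.3, -4.4]
grip_width: 0.0506
grip_force: 65.2
```

Run:
```python
from place import *
snap('wrist','w12');o=manip.get_obs();print(o['tool_pos'],o['grip_width'],o['force'])
print(ring('w12','green',o['tool_pos'][2]-.0125,.027,o['tool_pos'][:2]), felt('w12','green',.030,[.4984,-.1488],.012),felt('w12','green',.030,[.4984,-.1488],.018))
```

```text
[ 0.50050842 -0.14944325  0.07956956] 0.05138979838206586 [ 0.08370457 -0.31355554 -3.91302653]
(array([ 0.49900842, -0.14894325]), np.int64(2112), 3518) (array([ 0.49841427, -0.14722814]), 97) (array([ 0.49837792, -0.14713313]), 80)
```

{"name": "apply_moves", "arguments": {"moves": [[[-0.002,0.001,-0.02],[0,0,0]],[[-0.002,0.001,-0.036],[0,0,0]],[[-0.002,0.001,-0.043],[0,0,0]],[[-0.002,0.001,-0.047],[0,0,0]],[[-0.002,0.001,-0.047],[0,0,0]],[[-0.002,0.001,-0.047],[0,0,0]],[[-0.002,0.001,-0.047],[0,0,0]]]}}

```text
time_s: 15.27
tool_pos: [0.4978, -0.1487, 0.0414]
tcp_rot: [3.082, 0.604, 0.002]
force: [0.3, -0.5, -3.6]
grip_width: 0.0512
grip_force: 65.2
```

{"name": "apply_moves", "arguments": {"moves": [[[0,0,-0.001],[0,0,0]],[[0,0,-0.002],[0,0,0]],[[0,0,-0.002],[0,0,0]]]}}

```text
time_s: 15.52
tool_pos: [0.4977, -0.1487, 0.0406]
tcp_rot: [3.082, 0.604, 0.002]
force: [-1.8, 0.7, 8.3]
grip_width: 0.0509
grip_force: 66.4
```

{"name": "apply_moves", "arguments": {"moves": [[[0,0,0],[0,0,0]],[[0,0,0],[0,0,0]],[[0,0,0],[0,0,0]]], "grip": 0.46}}

```text
time_s: 15.77
tool_pos: [0.4976, -0.1487, 0.0394]
tcp_rot: [3.083, 0.604, 0.001]
force: [0.6, -0.2, -1.2]
grip_width: 0.0624
grip_force: 0.0
```

{"name": "apply_moves", "arguments": {"moves": [[[0,0,0.02],[0,0,0]],[[0,0,0.05],[0,0,0]],[[0,0,0.1],[0,0,0]],[[0,0,0.13],[0,0,0]],[[0,0,0.13],[0,0,0]],[[0,0,0.13],[0,0,0]]], "grip": 0.85}}

```text
time_s: 16.27
tool_pos: [0.4982, -0.1489, 0.1445]
tcp_rot: [3.081, 0.603, 0.005]
force: [0.1, 0.1, 0.3]
grip_width: 0.0793
grip_force: 0.0
```

Run:
```python
from place import *
snap('wrist','w13');o=manip.get_obs();print(o['tool_pos'],o['grip_width'],o['force'])
print(ring('w13','green',.028,.027,[.4984,-.1485]))
```

```text
[ 0.49722732 -0.1485505   0.14329978] 0.0791778897007743 [ 0.06792566 -0.22035639  0.2151266 ]
(array([ 0.5054, -0.145 ]), np.int64(711), 1374)
```

{"name": "apply_moves", "arguments": {"moves": [[[0.231,-0.001,-0.01],[0,0,0]],[[0.231,-0.001,-0.01],[0,0,0]],[[0.231,-0.001,-0.01],[0,0,0]],[[0.231,-0.001,-0.01],[0,0,0]],[[0.231,-0.001,-0.028],[0,0,0]],[[0.231,-0.001,-0.028],[0,0,0]],[[0.231,-0.001,-0.028],[0,0,0]],[[0.231,-0.001,-0.028],[0,0,0]]]}}

```text
time_s: 16.98
tool_pos: [0.6801, -0.1494, 0.1187]
tcp_rot: [-3.082, -0.603, 0.007]
force: [-1.1, -0.1, -0.1]
grip_width: 0.0787
grip_force: 0.0
```

Run:
```python
from place import *
snap('wrist','w14');o=manip.get_obs();print(o['tool_pos'],o['tcp_rot'],o['grip_width'])
print(ring('w14','blue',.06,.032,[.6825,-.150]))
snap('scene','sc2')
a=cv2.imread('pics/w13.png')[100:380,100:460];b=cv2.imread('pics/w14.png')[140:420,100:460];c=cv2.resize(cv2.imread('pics/sc2.png')[150:380,190:400],(256,280),interpolation=2)
cv2.imwrite('pics/tile2.png',np.vstack([np.hstack([a,b]),np.hstack([c,np.zeros((280,464,3),np.uint8)])]))
```

```text
[ 0.68032426 -0.14964845  0.11964203] [-3.08260399 -0.60275727  0.0045378 ] 0.07903650157420021
(array([ 0.682 , -0.1495]), np.int64(1907), 2222)
```

View pics/tile2.png

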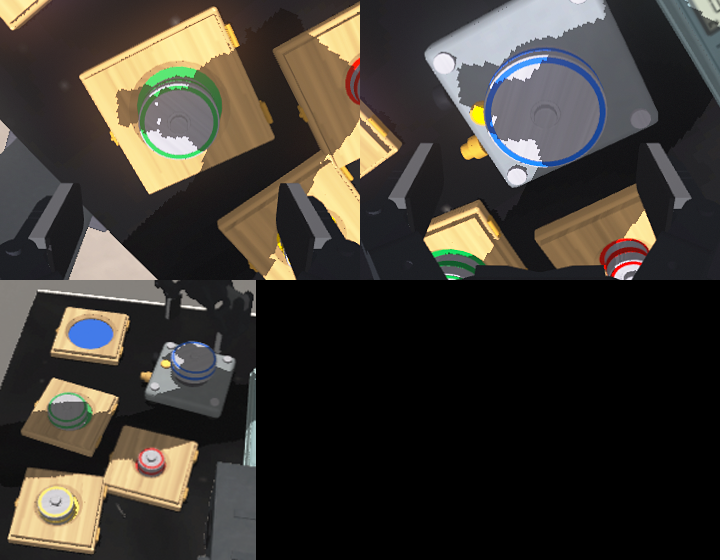

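Red, yellow and green are all seated pin up, and blue is centred between the fingers. I grip the blue one.

{"name": "apply_moves", "arguments": {"moves": [[[0.003,-0.0005,-0.02],[0,0,0]],[[0.003,-0.0005,-0.04],[0,0,0]],[[0.003,-0.0005,-0.052],[0,0,0]],[[0.003,-0.0005,-0.059],[0,0,0]],[[0.003,-0.0005,-0.059],[0,0,0]],[[0.003,-0.0005,-0.059],[0,0,0]]]}}

```text
time_s: 17.58
tool_pos: [0.6843, -0.1498, 0.0734]
tcp_rot: [-3.083, -0.604, 0.0]
force: [-0.2, 0.2, 0.5]
grip_width: 0.0788
grip_force: 0.0
```

{"name": "apply_moves", "arguments": {"moves": [[[0,0,0],[0,0,0]],[[0,0,0],[0,0,0]],[[0,0,0],[0,0,0]],[[0,0,0],[0,0,0]]], "grip": -1, "grip_force": 75}}

```text
time_s: 17.92
tool_pos: [0.6852, -0.1502, 0.076]
tcp_rot: [3.082, 0.603, 0.003]
force: [-2.8, -0.6, 7.3]
grip_width: 0.0596
grip_force: 78.6
```

{"name": "apply_moves", "arguments": {"moves": [[[0,0,0.004],[0,0,0]],[[0,0,0.01],[0,0,0]],[[0,0,0.015],[0,0,0]],[[0,0,0.015],[0,0,0]],[[0,0,0.015],[0,0,0]]]}}

```text
time_s: 18.33
tool_pos: [0.6844, -0.1497, 0.0856]
tcp_rot: [-3.083, -0.604, -0.0]
force: [0.1, 0.5, -3.5]
grip_width: 0.059
grip_force: 81.4
```

Run:
```python
from place import *
snap('wrist','w15');o=manip.get_obs();print(o['tool_pos'],o['grip_width'],o['force'])
for dz in(.010,.013,.016):print(ring('w15','blue',o['tool_pos'][2]-dz,.032,o['tool_pos'][:2]))
```

```text
[ 0.68416601 -0.14964942  0.08526651] 0.059648316652224614 [-0.42017784 -0.50172199 -4.93150884]
(array([ 0.68416601, -0.14814942]), np.int64(2333), 3413)
(array([ 0.68266601, -0.14864942]), np.int64(2774), 3413)
(array([ 0.68166601, -0.14964942]), np.int64(2771), 3413)
```

Blue came up, but the grip is shallow. I set it back on its pin and take it again about 5 mm lower.

{"name": "apply_moves", "arguments": {"moves": [[[0,0,-0.006],[0,0,0]],[[0,0,-0.01],[0,0,0]],[[0,0,-0.0125],[0,0,0]],[[0,0,-0.0125],[0,0,0]],[[0,0,-0.0125],[0,0,0]]]}}

```text
time_s: 18.8
tool_pos: [0.684, -0.1496, 0.0761]
tcp_rot: [-3.083, -0.604, 0.001]
force: [-3.6, 0.9, 4.9]
grip_width: 0.0592
grip_force: 82.6
```

{"name": "apply_moves", "arguments": {"moves": [[[0,0,0],[0,0,0]],[[0,0,0],[0,0,0]],[[0,0,0],[0,0,0]],[[-0.001,0,-0.003],[0,0,0]],[[-0.001,0,-0.007],[0,0,0]],[[-0.001,0,-0.007],[0,0,0]],[[-0.001,0,-0.007],[0,0,0]]], "grip": 0.8}}

```text
time_s: 19.38
tool_pos: [0.6833, -0.1497, 0.0694]
tcp_rot: [-3.083, -0.604, 0.001]
force: [-0.0, -0.6, -1.1]
grip_width: 0.0766
grip_force: 0.0
```

{"name": "apply_moves", "arguments": {"moves": [[[0,0,0],[0,0,0]],[[0,0,0],[0,0,0]],[[0,0,0],[0,0,0]],[[0,0,0],[0,0,0]]], "grip": -1, "grip_force": 75}}

```text
time_s: 19.72
tool_pos: [0.6837, -0.1499, 0.0711]
tcp_rot: [3.083, 0.603, 0.001]
force: [-2.3, -0.2, 6.1]
grip_width: 0.061
grip_force: 79.4
```

{"name": "apply_moves", "arguments": {"moves": [[[0,0,0.004],[0,0,0]],[[0,0,0.01],[0,0,0]],[[0,0,0.02],[0,0,0]],[[0,0,0.03],[0,0,0]],[[0,0,0.04],[0,0,0]],[[0,0,0.04],[0,0,0]],[[0,0,0.04],[0,0,0]]]}}

```text
time_s: 20.3
tool_pos: [0.6841, -0.1498, 0.1029]
tcp_rot: [3.082, 0.604, 0.002]
force: [-0.3, 0.3, -5.1]
grip_width: 0.0612
grip_force: 82.4
```

Run:
```python
from place import *
snap('wrist','w16');o=manip.get_obs();print(o['tool_pos'],o['grip_width'],o['force'])
for dz in(.007,.010,.013):print(ring('w16','blue',o['tool_pos'][2]-dz,.032,o['tool_pos'][:2]))
```

```text
[ 0.68358171 -0.14970424  0.10217202] 0.06101377183166866 [ 0.06482107  0.54627667 -4.33080311]
(array([ 0.68358171, -0.14820424]), np.int64(2872), 3669)
(array([ 0.68208171, -0.14920424]), np.int64(2982), 3669)
(array([ 0.68008171, -0.14970424]), np.int64(2980), 3669)
```

{"name": "apply_moves", "arguments": {"moves": [[[-0.03,0.04,0],[0,0,0]],[[-0.06,0.08,0],[0,0,0]],[[-0.09,0.12,0],[0,0,0]],[[-0.12,0.16,0],[0,0,0]],[[-0.133,0.178,0],[0,0,0]],[[-0.133,0.178,-0.02],[0,0,0]],[[-0.133,0.178,-0.03],[0,0,0]],[[-0.133,0.178,-0.03],[0,0,0]]]}}

```text
time_s: 21.02
tool_pos: [0.5761, -0.0078, 0.0762]
tcp_rot: [3.083, 0.604, -0.005]
force: [0.2, -0.1, -4.8]
grip_width: 0.0608
grip_force: 83.0
```

{"name": "apply_moves", "arguments": {"moves": [[[0,0,0],[0,0,0]],[[0,0,0],[0,0,0]]]}}

```text
time_s: 21.18
tool_pos: [0.5779, -0.0086, 0.078]
tcp_rot: [3.083, 0.601, 0.001]
force: [-0.5, -0.5, -4.6]
grip_width: 0.0607
grip_force: 83.1
```

Run:
```python
from place import *
snap('wrist','w17');o=manip.get_obs();print(o['tool_pos'],o['grip_width'],o['force'])
print(ring('w17','blue',o['tool_pos'][2]-.011,.032,o['tool_pos'][:2]), felt('w17','blue',.035,[.5775,-.0073],.018),felt('w17','blue',.035,[.5775,-.0073],.024))
```

```text
[ 0.57793821 -0.00848124  0.07819013] 0.06062534159310085 [ 0.37844931  0.10631014 -4.85751789]
(array([ 0.57593821, -0.00798124]), np.int64(2966), 5218) (array([ 0.57743988, -0.00571687]), 127) (array([ 0.57739442, -0.00564062]), 105)
```

{"name": "apply_moves", "arguments": {"moves": [[[0.001,0.002,-0.02],[0,0,0]],[[0.001,0.002,-0.036],[0,0,0]],[[0.001,0.002,-0.043],[0,0,0]],[[0.001,0.002,-0.047],[0,0,0]],[[0.001,0.002,-0.047],[0,0,0]],[[0.001,0.002,-0.047],[0,0,0]],[[0.001,0.002,-0.047],[0,0,0]]]}}

```text
time_s: 21.82
tool_pos: [0.5784, -0.0058, 0.0407]
tcp_rot: [3.083, 0.603, 0.001]
force: [-0.4, 0.0, -3.9]
grip_width: 0.0607
grip_force: 83.1
```

{"name": "apply_moves", "arguments": {"moves": [[[0,0,-0.001],[0,0,0]],[[0,0,-0.002],[0,0,0]],[[0,0,-0.002],[0,0,0]]]}}

```text
time_s: 22.07
tool_pos: [0.5783, -0.0057, 0.0392]
tcp_rot: [3.083, 0.604, 0.001]
force: [-0.3, 0.8, -1.2]
grip_width: 0.0607
grip_force: 83.4
```

{"name": "apply_moves", "arguments": {"moves": [[[0,0,0],[0,0,0]],[[0,0,0],[0,0,0]],[[0,0,0],[0,0,0]],[[0,0,0],[0,0,0]]], "grip": 0.8}}

```text
time_s: 22.4
tool_pos: [0.5783, -0.0058, 0.039]
tcp_rot: [3.083, 0.604, 0.001]
force: [0.5, 0.1, -0.8]
grip_width: 0.0769
grip_force: 0.0
```

{"name": "apply_moves", "arguments": {"moves": [[[0,0,0.02],[0,0,0]],[[0,0,0.05],[0,0,0]],[[0,0,0.1],[0,0,0]],[[0,0,0.15],[0,0,0]],[[0,0,0.2],[0,0,0]],[[0,0,0.2],[0,0,0]],[[0,0,0.2],[0,0,0]],[[0,0,0.2],[0,0,0]]]}}

```text
time_s: 23.07
tool_pos: [0.5776, -0.0057, 0.1987]
tcp_rot: [-3.083, -0.604, 0.0]
force: [-0.8, -0.4, -0.1]
grip_width: 0.0768
grip_force: 0.0
```

Run:
```python
from place import *
o=manip.get_obs();print(o['tool_pos'],o['grip_width'],o['force'],o['time_s'])
snap('wrist','w18');snap('scene','sc3');snap('top','top3')
a=cv2.imread('pics/w18.png')[70:370,100:500];s=cv2.imread('pics/sc3.png')
c=cv2.resize(s[150:375,180:480],(400,300),interpolation=2);t=cv2.resize(cv2.imread('pics/top3.png')[110:320,160:440],(400,300),interpolation=2)
d=cv2.resize(s[165:225,225:305],(400,300),interpolation=2)
cv2.imwrite('pics/tile3.png',np.vstack([np.hstack([a,c]),np.hstack([t,d])]))
```

```text
[ 0.57756612 -0.00573362  0.19868678] 0.07676963593614984 [-0.7722372  -0.42993859 -0.10745078] 23.0667
```

View pics/tile3.png

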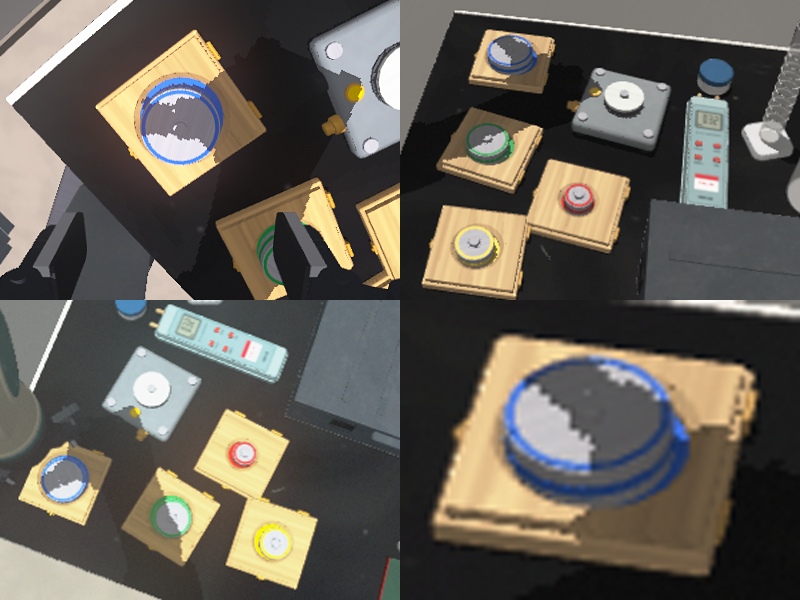

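All four masses are in their boxes pin up, the tester is bare and the meter hasn't moved. As a last check I test numerically that blue sits flat at 28 mm.

Run:
```python
from place import *
from scipy.optimize import least_squares
def top(name,guess,col='blue',R=.032):
    # ellipse of top ring: bright-less steel disc boundary -> outer ring points by radial search
    d=np.load('pics/'+name+'.npz');hsv=cv2.cvtColor(d['im'],cv2.COLOR_RGB2HSV).astype(int)
    m=(np.abs((hsv[...,0]-HUE[col]+90)%180-90)<12)&(hsv[...,1]>100)
    pts=[]
    for a in np.linspace(0,2*np.pi,120,endpoint=False):
        for r in np.arange(R*.6,R*1.3,.0002):
            p=np.array([guess[0]+r*np.cos(a),guess[1]+r*np.sin(a),.028]);u,v=w2px(name,p).round().astype(int)
            if m[v,u]: pts.append((u,v));break   # inner edge of ring
    return np.array(pts,float)
P=top('w18',(.578,-.007));e=cv2.fitEllipse(P.astype(np.float32));print('w18',e)
for tilt in(0,):
    X=[w2px('w18',[.577+.028*np.cos(a),-.0065+.028*np.sin(a),.028]) for a in np.linspace(0,6.28,60)]
    print('flat pred',cv2.fitEllipse(np.array(X,np.float32)))
# tilted 5 deg predictions for comparison
for ax in range(4):
    Rm=R.from_rotvec(np.deg2rad(6)*np.array([np.cos(ax*np.pi/4),np.sin(ax*np.pi/4),0])).as_matrix()
    X=[w2px('w18',np.array([.577,-.0065,.03])+Rm@[.028*np.cos(a),.028*np.sin(a),0]) for a in np.linspace(0,6.28,60)]
    print('tilt',ax,cv2.fitEllipse(np.array(X,np.float32)))
c=e[0];print('centre',px2w('w18',c,.028))
P=top('sc3',(.577,-.0065));e=cv2.fitEllipse(P.astype(np.float32));print('sc3',e,px2w('sc3',e[0],.028))
X=[w2px('sc3',[.577+.028*np.cos(a),-.0065+.028*np.sin(a),.028]) for a in np.linspace(0,6.28,60)];print('flat',cv2.fitEllipse(np.array(X,np.float32)))
```

```text
w18 ((279.6356201171875, 196.93406677246094), (68.41983032226562, 71.14628601074219), 93.15275573730469)
flat pred ((281.7152099609375, 195.7704620361328), (67.88456726074219, 70.68339538574219), 88.48627471923828)
tilt 0 ((281.4312744140625, 196.3781280517578), (67.07185363769531, 71.15150451660156), 71.84428405761719)
tilt 1 ((281.4238586425781, 196.5970916748047), (68.65595245361328, 71.13973236083984), 66.59263610839844)
tilt 2 ((281.6027526855469, 196.75845336914062), (69.80297088623047, 71.12334442138672), 75.61863708496094)
tilt 3 ((281.8631591796875, 196.7567901611328), (69.83833312988281, 71.1170883178711), 100.1296615600586)
centre [ 0.57624848 -0.00502294  0.028     ]
sc3 ((261.99835205078125, 187.225341796875), (21.07838249206543, 30.357160568237305), 87.40148162841797) [ 0.5739472 -0.0100965  0.028    ]
flat ((262.9006652832031, 185.8133544921875), (20.383270263671875, 29.898000717163086), 88.45824432373047)
```

The ring's ellipse matches a flat seat: axis ratio 0.962 against 0.960 predicted for flat. I hand the job in.

```bash
python3 -c "
from workcell import manip
print(manip.finish_job())"
```

```text
the job is handed in; nothing more can be done
None
```

I unloaded all four masses, top one first, into their matching boxes and handed the job in at about 23 s; the last pictures show each seated pin up and the pressure meter where it lay. Blue needed a second grip, set back on its pin and retaken lower.

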